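# Power up and zero the pharmacy balance

## Robot

A 7-joint arm with a two-finger parallel gripper is mounted at the origin on the work surface. World frame = base frame: x ahead of the robot, y to its left, z up, the work surface at z = 0. Lengths are in m, angles in rad, forces in N, time in s.
With the tool pointing down it reaches from about 0.4 to 0.85 m from the base axis. Payload 4.4 kg.
Tool frame: the origin (TCP) lies midway between the tips of the shut fingers; the grasp point (between the pads) lies 19 mm behind it; z points along the fingers, y is the line along which they close (so a half turn about z gives the same grasp; the last joint's range is limited). The gripper opens to 94 mm and grips with 3 to 60 N. Pads are 16 mm wide; open, the fingers measure 119 mm over their backs; the gripper's body (75 mm by 177 mm) begins 78 mm behind the grasp point.
Start: joints at [-1.255, 0.628, 0.038, 1.517, -0.027, 0.996, -0.02], TCP at [0.242, 0.603, 0.205] pointing down, gripper open.
Joint ranges: [-3.06, 3.06], [-0.37, 2.12], [-1.25, 1.32], [0.18, 2.47], [-1.1, 4.24], [0.23, 1.98], [-2.94, 2.94]. Speed limits (rad/s): [2.57, 2.57, 3.14, 3.14, 3.14, 3.14, 3.14].

## Interface

Orientations are given as a unit quaternion [x, y, z, w].
In Python, from cell import arm, optics, workorder, spotter gives the robot as it stands. The module is installed in compiled form; this text tells all that it offers.
- The arm moves only by the tool carry_out, never from a script. Its argument "series" is text: rows parted by semicolons, each of 4 numbers parted by spaces: the shift along the tool's x, y, z scaled (see below), then the turn about the tool's z scaled (see below). In form: tx ty tz roll; .... A call has 1 to 8 rows; each row is the pose to reach, as a shift and turn from the pose commanded when the call began, along the tool's axes at that moment; what a row does not reach only later rows make up. The controller multiplies each number of a shift by 500 mm and each number of a turn by pi/2 rad. A row lasts 1/8 s, in which the tool goes at most 62.5 mm and 10.7 degrees, less where a joint would pass 70% of its speed; a pose out of reach is approached as far as the arm can. A call with a number of a shift or a turn outside -1 to 1 is refused whole. A call with a gripper value outside its range is refused whole. "claw" is the closure, from -1 (fully open) to 1 (shut), set as the call begins (left out, the last holds). The fingers move at their own pace and stop on an object; the grip force is fixed at half the most. Time passes only in rows, so rows that repeat a pose let the fingers close. It gives the time, the measured TCP pose, the force, the opening and the grip force at its end, in the units of the state.
- arm.state(): the state, without advancing time (a new reading comes with each control period).
- optics.capture(name): name is "scene" or "top" or "wrist"; returns the picture (480x640x3 uint8, blue, green, red); there is no depth.
- optics.calibration(name): a dict with "fov_y" (degrees; the focal length in pixels is half the picture's height over the tangent of half this angle, whatever the lens; pixels are square), "cx", "cy" (the principal point, pixels), "R" (3x3) and "t" (3): a world point X has camera coordinates R X + t; the wrist camera has in their place "mount" (4x4, takes a point from camera to tool coordinates, whose origin is the TCP and whose axes are the flange's). Camera axes: x right, y down, z forward; pixel columns grow to the right and rows downward; lengths in m; the calibration is good to about 2 mm. A picture is of the moment at which its call begins: read the wrist's pose just before it. calibration takes no time and is no camera call.
- workorder.close_job(): hands the job in; it is judged then, once.
Trained networks look in the newest picture that a camera, given by its name, has taken for a name from the list of things; names that differ only in an ending like _2 or _b are one class to them, and where a whole thing is asked for, a point or a joint stands for the part that bears it (a point fixed in the world has none). Each returns a list of dicts, best first, with "confidence" (0 to 1); they miss things now and then, are a little off and sometimes report something else, mostly with a low value. They report only what shows in the picture. A call takes as long as a camera call. They do not tell look-alikes from the thing itself.
- spotter.find_in(query, camera): "position" ([row, column] in pixels, amid what is visible of it).
The state is a dict: "clock": time; "joints": joint angles; "joint_vel": joint speeds; "effort": joint torques, N m; "ee_pos": TCP position; "ee_rot": TCP orientation; "wrist_force": force on the tool from outside, world axes, zero at the start; "ft_torque": the same for the moment, N m; "grip_width": opening from 0.0 (shut) to 1.0 (fully open); "grasp_force": force on a finger pad.
Only numpy, scipy, OpenCV 4.12 (cv2) and the standard library are available. Lean on these libraries where they do the work, as an engineer would, in place of code of your own. Each camera call takes 0.05 s, during which the arm holds its last target. There are 200 camera calls.

## Task

Get the balance ready for weighing: with the fingertips, switch on the power box beside it by pushing the raised half of its rocker all the way down, then press the balance's round key right down and let it up, then press its long bar key right down and let it up. Do not press any balance key before the power is on, and do not press the square key at all. Lift nothing, and leave the dish on the pan, the mortar and the small bottle and jar standing where they are.

Things in the scene. Friction and masses are not known exactly. Their poses are not given: they have to be found in the camera images.
- balance: Green bench balance, fixed, 280 mm (x) x 220 mm (y), flat panel 60 mm above the bench; origin on the bench under its centre. Its -x end, nearest the robot, has a row of three white keys at x -98 mm, y -65, 0 and +65 mm, in an order that varies. Then a display bar (x -50 to -26 mm, 7 mm high) and a round pan, radius 60 mm, at x +55 mm, top 80 mm above the bench.
- on_key_top (a point): Centre of the top of the round key (24 mm across), the first key to press. Spring-loaded: travels 5 mm straight down, about 1.4 N to start it and 5 N at the bottom; comes back up when let go. Its top stands 12 mm above the flat panel, 72 mm above the bench when up; bezel around it 3 mm high.
- tare_key_top (a point): Centre of the top of the long bar key (50 mm along the balance's y, 18 mm along its x), the second key to press. Spring-loaded: travels 5 mm straight down, about 1.4 N to start it and 5 N at the bottom; comes back up when let go. Its top stands 12 mm above the flat panel, 72 mm above the bench when up; bezel around it 3 mm high.
- units_key_top (a point): Centre of the top of the square key (22 x 22 mm), not to be pressed. Same height and springs as the others.
- on_key (a joint): How far the round key is pressed, m: 0 up, 0.005 right down.
- tare_key (a joint): How far the long bar key is pressed, m: 0 up, 0.005 right down.
- units_key (a joint): How far the square key is pressed, m: 0 up, 0.005 right down.
- power_box: White power box, fixed, left or right of the balance: 130 mm (x) x 70 mm (y) x 45 mm high, origin on the bench under its centre. On top a grey V-shaped rocker, 64 mm long (along x), 30 mm wide, pivoting about the box's y at x +24 mm, at the bottom of the V, 57 mm above the bench. Flat black round outlet face at its -x end.
- rocker (a joint): Angle of the rocker, rad: 0 = off (the half towards the box's +x stands up at 0.30 rad, the other half lies level), 0.30 = on (the +x half lies level, its top 57 mm above the bench). It stays where it is left; pushing it takes about 2.5 N at the tip of the raised half, and it has a hard stop at 0.30.
- rocker_raised (a point): Point to push, on the top face of the half of the rocker that stands up at the start: 22 mm from the pivot along that half (whose tip is at 32 mm), about 63.5 mm above the bench when off and 57 mm when on. It moves with the rocker.
- dish: White ceramic weighing dish, loose, on the balance's pan: 68 mm across, 24 mm high, about 50 g; origin at the centre of its underside. To be left alone.
- mortar: White porcelain mortar bowl, loose, on the bench on the other side of the balance from the power box: 110 mm across, 60 mm high; origin at the centre of its underside. To be left alone.
- bottle_a: Small amber bottle, loose, 34 mm across, 80 mm high, on the bench to the left of the balance; origin at the centre of its underside. To be left alone.
- bottle_b: Small white jar, loose, 44 mm across, 70 mm high, on the bench to the right of the balance; origin at the centre of its underside. To be left alone.
Things that resemble listed ones, but are neither listed nor needed, are in the scene too. Leave any turquoise or yellow look-alike of the power_box alone.

How it is judged:
By the outcome, as a careful person would: the job done as asked, in the order asked, and still so for the second after the job is handed in, with the robot touching nothing.
It also fails if it takes over 42 s, if anything falls off the work surface, if the arm or the gripper's body presses on something with over 40 N, if the wrist force passes 120 N, or if a joint passes its speed limit or range.

## Working session

There is one attempt and no reset: what is moved stays moved. The work goes in short steps, Python scripts to look and compute and a tool call to move; the robot and the scene stay as the last step left them, time stands still between calls to the robot, and variables do not carry over. Pictures are saved under pics/ and viewed, at most 10 in all, crops included, and the job is handed in when it is done.

Besides the shell and the picture viewer there is one more tool, called after "Call:" in YAML: its name, and indented under it one key for each argument. carry_out: Moves the arm, as the interface text tells. Its arguments: {"type":"object","properties":{"series":{"type":"string"},"claw":{"type":"number"}},"required":["series"]}

```bash
mkdir -p pics; python3 - <<'E'
from cell import arm, optics, workorder, spotter
import cv2, numpy as np
s=arm.state(); print(s['clock'],s['ee_pos'],s['ee_rot'],s['grip_width'])
for n in('scene','top'):
    cv2.imwrite(f'pics/{n}0.png',optics.capture(n))
    c=optics.calibration(n);print(n,c)
    for q in('on_key_top','tare_key_top','units_key_top','rocker_raised','power_box','balance'):
        print(q,[(np.round(d['position'],1).tolist(),round(d['confidence'],2)) for d in spotter.find_in(q,n)][:4])
print(optics.calibration('wrist'))
print(arm.state()['clock'])
E
```

```text
0.0 [0.24192906 0.60262611 0.20460818] [ 1.89717744e-01  9.81838274e-01 -8.72178044e-04 -1.42207883e-04] 1.0033133831084258
scene {'fov_y': 46.849335710465745, 'cx': 320.0978213646239, 'cy': 237.8063112144255, 'R': array([[ 0.83027463,  0.55730279,  0.00759156],
       [ 0.43464142, -0.63888605, -0.63475307],
       [-0.34889952,  0.53031898, -0.77267775]]), 't': array([-0.48903365, -0.15837178,  1.41004593])}
on_key_top [([248.9, 303.6], 0.4)]
tare_key_top [([294.5, 277.6], 0.79)]
units_key_top []
rocker_raised [([159.1, 452.1], 0.78), ([195.8, 288.5], 0.72), ([147.7, 315.1], 0.64), ([176.9, 378.3], 0.62)]
power_box [([203.3, 278.0], 0.93), ([161.3, 441.2], 0.92), ([152.6, 307.6], 0.91), ([134.0, 384.2], 0.71)]
balance [([302.8, 335.7], 0.69)]
top {'fov_y': 49.697641503194546, 'cx': 324.53319004584114, 'cy': 241.8229453683976, 'R': array([[ 0.01040687, -0.99993958,  0.00354005],
       [-0.97659388, -0.0109244 , -0.21481401],
       [ 0.21483971, -0.00122165, -0.97664856]]), 't': array([0.05848024, 0.54583097, 1.12644647])}
on_key_top [([267.5, 496.5], 0.57), ([243.6, 344.7], 0.42)]
tare_key_top [([232.9, 399.9], 0.64)]
units_key_top [([239.2, 371.2], 0.41)]
rocker_raised [([259.9, 136.6], 0.95), ([235.1, 221.5], 0.75), ([205.2, 365.8], 0.74), ([299.1, 293.5], 0.71)]
power_box [([313.1, 299.3], 0.81), ([275.5, 142.7], 0.63), ([198.8, 153.8], 0.56), ([330.3, 217.2], 0.56)]
balance [([204.9, 367.5], 0.96), ([163.4, 231.2], 0.64)]
{'fov_y': 59.05051586086799, 'cx': 322.3910981391761, 'cy': 236.59054659254292, 'mount': array([[-9.65425900e-05, -9.61646648e-01, -2.74291295e-01,
         7.95947162e-02],
       [ 9.99999992e-01, -1.15170630e-04,  5.18093772e-05,
         1.02721240e-03],
       [-8.14126152e-05, -2.74291288e-01,  9.61646652e-01,
        -1.78317415e-01],
       [ 0.00000000e+00,  0.00000000e+00,  0.00000000e+00,
         1.00000000e+00]])}
0.7
```

View pics/top0.png

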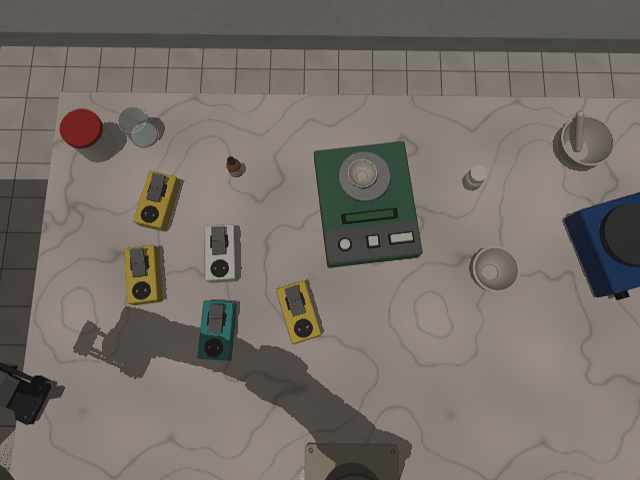

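View pics/scene0.png

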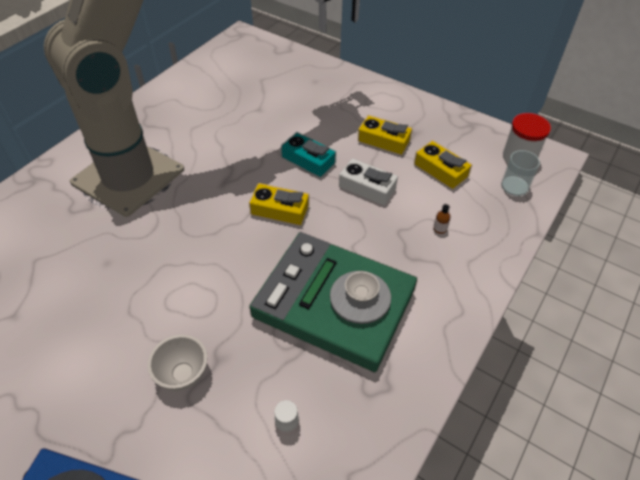

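The top view shows five box-like items (col,row): white (220,252), teal (217,330), yellow (156,200), (142,274) and (298,312). Only the white one fits, with the rocker's raised half at its +x (upper) end. The keys are round (345,244), square (373,241) and bar (401,238). I'll confirm with an enlarged crop and compute positions.

```bash
cat > h.py <<'E'
import numpy as np
from cell import arm, optics, spotter
from scipy.spatial.transform import Rotation as Rn
def cam(n,s=None):
    c=optics.calibration(n); f=240/np.tan(np.radians(c['fov_y']/2))
    if n=='wrist':
        T=np.eye(4);T[:3,:3]=Rn.from_quat(s['ee_rot']).as_matrix();T[:3,3]=s['ee_pos']
        M=np.linalg.inv(T@c['mount']);R,t=M[:3,:3],M[:3,3]
    else: R,t=np.array(c['R']),np.array(c['t'])
    return f,c['cx'],c['cy'],R,t
def at_z(C,col,row,z):
    f,cx,cy,R,t=C; o=-R.T@t; d=R.T@np.array([(col-cx)/f,(row-cy)/f,1]); return o+d*(z-o[2])/d[2]
def px(C,X):
    f,cx,cy,R,t=C; p=R@np.asarray(X)+t; return np.array([cx+f*p[0]/p[2],cy+f*p[1]/p[2]])
E
python3 - <<'E'
from h import *; import cv2
im=cv2.imread('pics/top0.png'); sc=cv2.imread('pics/scene0.png')
a=cv2.resize(im[215:290,190:250],None,fx=5,fy=5,interpolation=cv2.INTER_CUBIC)
b=cv2.resize(im[215:290,325:425],None,fx=5,fy=5,interpolation=cv2.INTER_CUBIC)
cv2.imwrite('pics/crop0.png',np.hstack([a[:375],b[:375]])[:, :800])
T=cam('top');S=cam('scene')
for k,p,q,z in(('round',(345,244),(306,248),.072),('sq',(373,241),(292,271),.072),('bar',(401,238),(277,295),.072),('box',(220,252),(368,181),.05)):
    print(k,at_z(T,*p,z).round(4),at_z(S,*q,z).round(4))
E
```

```text
round [0.5378 0.0181 0.072 ] [0.542  0.0155 0.072 ]
sq [ 0.5455 -0.0453  0.072 ] [ 0.5525 -0.05    0.072 ]
bar [ 0.5532 -0.1089  0.072 ] [ 0.5622 -0.1143  0.072 ]
box [0.5206 0.3039 0.05  ] [0.5379 0.2824 0.05  ]
```

View pics/crop0.png

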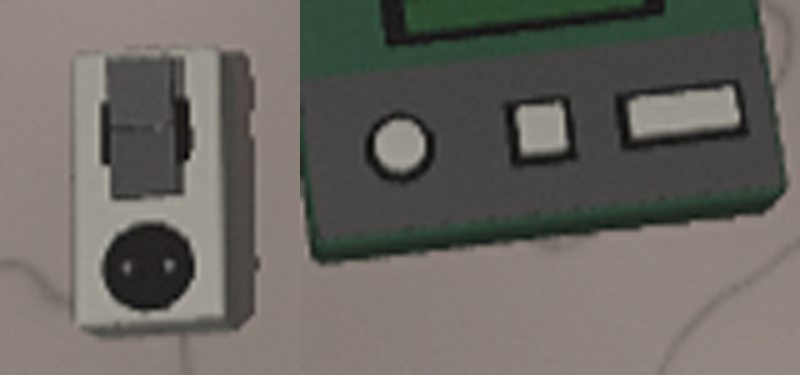

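The crop confirms it: the white box has a grey rocker with its upper (+x) half raised and the outlet at its lower end. The keys read round, square, bar from left to right. Next I'll move above the box with the fingers shut for a wrist view.

Call:
carry_out:
  series: "-0.686 -0.378 0 -0.243; -0.686 -0.378 0 -0.243; -0.686 -0.378 0 -0.243; -0.686 -0.378 0 -0.243; -0.686 -0.378 0 -0.243; -0.686 -0.378 0 -0.243; -0.686 -0.378 0 -0.243; -0.686 -0.378 0 -0.243"
  claw: 1

```text
clock: 1.7
ee_pos: [0.4905, 0.2995, 0.2055]
ee_rot: [0.001, 1.0, 0.0, -0.0]
wrist_force: [-0.4, 0.8, 0.4]
grip_width: 0.185
grasp_force: 0.0
```

Call:
carry_out:
  series: "0 0 0 0; 0 0 0 0"

```text
clock: 1.95
ee_pos: [0.4886, 0.3022, 0.2055]
ee_rot: [-0.002, 1.0, 0.0, -0.0]
wrist_force: [0.1, 0.5, -0.5]
grip_width: 0.01
grasp_force: 0.0
```

```bash
python3 - <<'E'
from h import *; import cv2
s=arm.state(); im=optics.capture('wrist'); cv2.imwrite('pics/w1.png',im)
print(s['clock'],s['ee_pos'],Rn.from_quat(s['ee_rot']).as_matrix().round(3).tolist(),s['grip_width'],s['wrist_force'])
for q in('power_box','rocker_raised'): print(q,spotter.find_in(q,'wrist')[:3])
E
```

```text
1.95 [0.4885844  0.30216545 0.20548004] [[-1.0, -0.004, -0.001], [-0.004, 1.0, 0.001], [0.001, 0.001, -1.0]] 0.010222635227163454 [ 0.12383817  0.50477411 -0.47673995]
power_box [{'position': [84.3, 93.2], 'confidence': 0.96}, {'position': [350.4, 497.2], 'confidence': 0.88}, {'position': [230.8, 330.5], 'confidence': 0.85}]
rocker_raised [{'position': [59.5, 325.9], 'confidence': 0.85}, {'position': [226.6, 554.7], 'confidence': 0.84}, {'position': [395.6, 497.3], 'confidence': 0.82}]
```

View pics/w1.png

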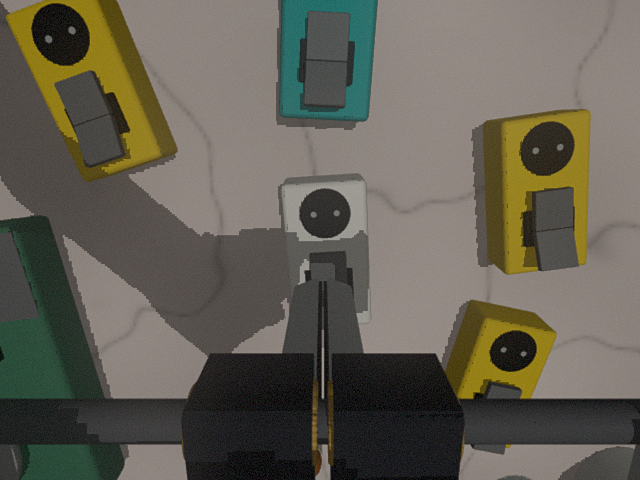

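The wrist view (image up = toward the robot) shows the white box at (325,250) with its outlet at (325,213), and the fingers hide the rocker. I'll shift +x 80 mm so the rocker shows clear of them.

Call:
carry_out:
  series: "-0.16 0 0 0; -0.16 0 0 0; -0.16 0 0 0; -0.16 0 0 0"

```text
clock: 2.6
ee_pos: [0.5685, 0.3006, 0.2053]
ee_rot: [-0.001, 1.0, 0.0, -0.001]
wrist_force: [0.3, -0.2, -0.4]
grip_width: 0.004
grasp_force: 0.0
```

```bash
python3 - <<'E'
from h import *; import cv2
s=arm.state(); im=optics.capture('wrist'); cv2.imwrite('pics/w2.png',im); np.save('s2.npy',s,allow_pickle=True)
print(s['clock'],s['ee_pos'],s['ee_rot'])
C=cam('wrist',s); print(px(C,s['ee_pos']))
cv2.imwrite('pics/w2c.png',cv2.resize(im[20:320,220:440],None,fx=2,fy=2,interpolation=cv2.INTER_CUBIC))
E
```

```text
2.6 [0.56850824 0.30064944 0.20528004] [-6.07704179e-04  9.99999528e-01  3.77270814e-05 -7.56573902e-04]
[320.67182939 296.43290051]
```

View pics/w2c.png

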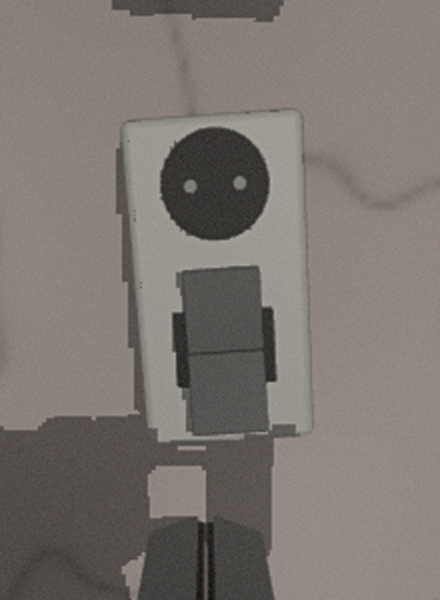

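The crop shows the white box clearly: the rocker's pivot line is at px (333.5,195.5), the raised half's tip at (334.5,236.5) and the outlet at (327,112).

```bash
python3 - <<'E'
from h import *
s=np.load('s2.npy',allow_pickle=True).item();C=cam('wrist',s)
p=at_z(C,333.5,195.5,.057);t=at_z(C,334.5,236.5,.0665);o=at_z(C,327,112,.046)
print(p,t,o,np.hypot(*(t-p)[:2]))
d=(p-o)[:2];d/=np.hypot(*d);print('yaw',np.degrees(np.arctan2(d[1],d[0])),'push',p[:2]+d*.022)
print('shift from TCP',p[:2]+d*.022-s['ee_pos'][:2])
E
```

```text
[0.54888548 0.31013034 0.057     ] [0.57943045 0.31091805 0.0665    ] [0.48630075 0.30492387 0.046     ] 0.03055512670506775
yaw 4.755533378792734 push [0.57080975 0.31195424]
shift from TCP [0.0023015 0.0113048]
```

Call:
carry_out:
  series: "-0.004 0.022 0.1 -0.053; -0.004 0.022 0.2 -0.053; -0.004 0.022 0.26 -0.053; -0.004 0.022 0.27 -0.053; -0.004 0.022 0.28 -0.053; -0.004 0.022 0.288 -0.053; -0.004 0.022 0.295 -0.053; -0.004 0.022 0.295 -0.053"

```text
clock: 3.65
ee_pos: [0.5734, 0.3117, 0.0588]
ee_rot: [-0.041, 0.999, 0.001, 0.001]
wrist_force: [1.9, 1.3, 2.5]
grip_width: 0.003
grasp_force: 1.2
```

Call:
carry_out:
  series: "0.004 0 0.004 0; 0.004 0 0.006 0; 0.004 0 0.008 0; 0.004 0 0.008 0"

```text
clock: 4.15
ee_pos: [0.5721, 0.3115, 0.0571]
ee_rot: [-0.041, 0.999, 0.001, 0.002]
wrist_force: [-0.2, -1.2, 18.1]
grip_width: 0.005
grasp_force: 8.8
```

Hit the hard stop at 18 N. Next: lift, then go over the keys for a wrist view, with a check on the rocker.

Call:
carry_out:
  series: "0 0 -0.12 0; 0 0 -0.24 0; 0 0 -0.3 0; 0 0 -0.3 0"

```text
clock: 4.65
ee_pos: [0.5706, 0.3113, 0.2061]
ee_rot: [-0.042, 0.999, 0.001, 0.001]
wrist_force: [-0.6, 1.1, 0.1]
grip_width: 0.004
grasp_force: 0.0
```

Call:
carry_out:
  series: "-0.037 -0.72 0 -0.024; -0.037 -0.72 0 -0.024; -0.037 -0.72 0 -0.024; -0.037 -0.72 0 -0.024; -0.037 -0.72 0 -0.024; -0.037 -0.72 0 -0.024; -0.037 -0.72 0 -0.024; -0.037 -0.72 0 -0.024"

```text
clock: 5.65
ee_pos: [0.617, -0.0453, 0.2022]
ee_rot: [-0.061, 0.998, 0.001, -0.002]
wrist_force: [-0.4, 0.2, 0.4]
grip_width: 0.002
grasp_force: 0.0
```

Call:
carry_out:
  series: "0 0 0 0; 0 0 0 0"

```text
clock: 5.9
ee_pos: [0.6182, -0.0446, 0.2037]
ee_rot: [-0.062, 0.998, 0.0, -0.0]
wrist_force: [0.1, -0.4, 0.5]
grip_width: 0.006
grasp_force: 0.0
```

```bash
python3 - <<'E'
from h import *; import cv2
s=arm.state(); im=optics.capture('wrist'); np.save('s3.npy',s,allow_pickle=True)
tp=optics.capture('top'); a=cv2.resize(tp[215:290,190:250],None,fx=5,fy=5,interpolation=cv2.INTER_CUBIC)
print(s['clock'],s['ee_pos'],s['ee_rot'],s['wrist_force'])
w=im[:375,80:560]; cv2.imwrite('pics/w3.png',np.hstack([w,a]))
E
```

```text
5.9 [ 0.61815868 -0.04464569  0.20372074] [-6.16244836e-02  9.98099322e-01  2.98832053e-04 -2.78083988e-04] [ 0.1116847  -0.42749373  0.48451154]
```

View pics/w3.png

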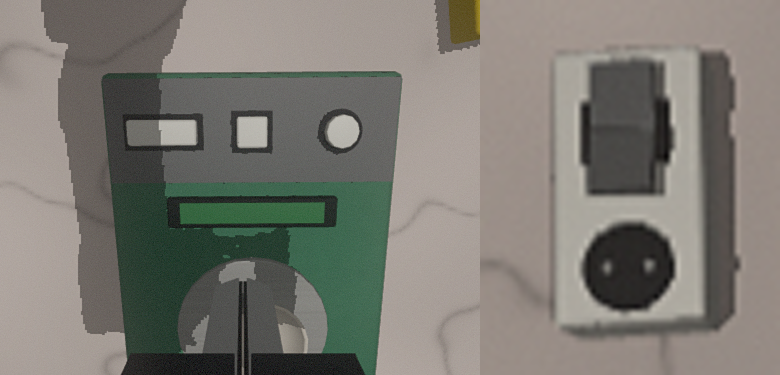

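The left part shows bar (243,132), square (332,131) and round (421,131) in wrist pixels. The right part shows the rocker changed, with its lower half now the raised one.

```bash
python3 - <<'E'
from h import *
s=np.load('s3.npy',allow_pickle=True).item();C=cam('wrist',s);R=Rn.from_quat(s['ee_rot']).as_matrix()
for k,c,r in(('round',421,131),('sq',332,131),('bar',243,132)):
    X=at_z(C,c,r,.072); print(k,X,((R.T@(X-s['ee_pos']))/.5).round(4))
E
```

```text
round [0.54120638 0.01724057 0.072     ] [0.1374 0.1416 0.2636]
sq [ 0.54897796 -0.04552219  0.072     ] [0.1374 0.0151 0.2635]
bar [ 0.55743558 -0.1082102   0.072     ] [ 0.136  -0.1114  0.2634]
```

Call:
carry_out:
  series: "0.137 0.143 0.05 0; 0.137 0.143 0.1 0; 0.137 0.143 0.22 0; 0.137 0.143 0.245 0; 0.137 0.143 0.255 0; 0.137 0.143 0.262 0; 0.137 0.143 0.268 0; 0.137 0.143 0.272 0"

```text
clock: 7.0
ee_pos: [0.5433, 0.0161, 0.069]
ee_rot: [-0.06, 0.998, -0.0, 0.002]
wrist_force: [0.7, 0.1, 4.2]
grip_width: 0.005
grasp_force: 1.8
```

Call:
carry_out:
  series: "0 0 0.003 0; 0 0 0.005 0; 0 0 0.006 0; 0 0 0.006 0"

```text
clock: 7.5
ee_pos: [0.5433, 0.0161, 0.067]
ee_rot: [-0.06, 0.998, -0.0, 0.002]
wrist_force: [-0.3, -1.3, 16.1]
grip_width: 0.001
grasp_force: 8.3
```

Round key bottomed at 16 N. Releasing it and going to the bar.

Call:
carry_out:
  series: "0 0 -0.04 0; 0 0 -0.08 0; 0 0 -0.08 0; -0.001 -0.257 -0.08 0; -0.001 -0.257 -0.08 0; -0.001 -0.257 -0.08 0; -0.001 -0.257 -0.08 0; -0.001 -0.257 -0.08 0"

```text
clock: 8.5
ee_pos: [0.5574, -0.1088, 0.1044]
ee_rot: [-0.062, 0.998, 0.001, -0.001]
wrist_force: [0.2, 1.1, -0.4]
grip_width: 0.004
grasp_force: 0.0
```

Call:
carry_out:
  series: "0 0 0.03 0; 0 0 0.055 0; 0 0 0.065 0; 0 0 0.071 0; 0 0 0.076 0; 0 0 0.08 0; 0 0 0.08 0"

```text
clock: 9.38
ee_pos: [0.5568, -0.1105, 0.067]
ee_rot: [-0.06, 0.998, 0.0, -0.001]
wrist_force: [-6.8, 3.4, 18.6]
grip_width: 0.003
grasp_force: 9.7
```

Bar bottomed too. Lift clear and check.

Call:
carry_out:
  series: "0 0 -0.05 0; 0 0 -0.15 0; 0 0 -0.27 0; -0.137 0.114 -0.27 0; -0.137 0.114 -0.27 0; -0.137 0.114 -0.27 0; -0.137 0.114 -0.27 0"

```text
clock: 10.25
ee_pos: [0.6182, -0.048, 0.1997]
ee_rot: [-0.06, 0.998, -0.001, -0.0]
wrist_force: [0.0, 0.2, -0.3]
grip_width: 0.002
grasp_force: 0.0
```

```bash
python3 - <<'E'
from h import *; import cv2
im=optics.capture('wrist'); sc=optics.capture('scene'); s0=cv2.imread('pics/scene0.png')
b=[cv2.resize(x[155:205,335:400],None,fx=4.3,fy=3.7,interpolation=cv2.INTER_CUBIC) for x in(s0,sc)]
r=np.vstack(b); r=cv2.resize(r,(320,370))
cv2.imwrite('pics/w4.png',np.hstack([im[:370,80:560],r])); print(arm.state()['clock'],arm.state()['wrist_force'])
E
```

```text
10.35 [ 0.05884882  0.29599776 -0.14808794]
```

View pics/w4.png

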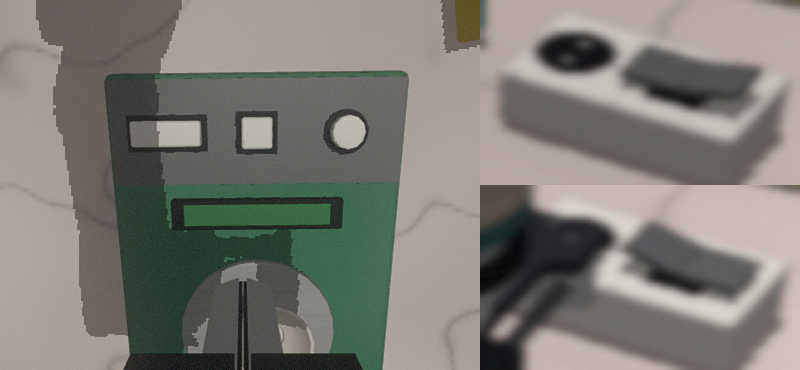

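The keys at (168,132), (257,131) and (348,131) in the crop are back up. The before/after scene crops at right show the rocker flipped to on. The robot is clear of everything.

```bash
python3 -c "from cell import workorder; print(workorder.close_job())"
```

```text
the job is handed in; nothing more can be done
None
```

The job is handed in at about 10 s: power switched on, then the round key, then the bar key each pressed to the bottom and released, with the square key and loose items not touched.

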